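# Snap the filter cover into the sampling module

## Task

Pull the long filter cover out of its clear-roofed rack by its protruding end, let go of it on the bench, then take it again by its upright fin and lay it, still unpressed, in the bay of the white sampling module. Take the forked pusher from the black mat, press the cover straight down with it (not with the fingers) until it snaps fully home, and stand the pusher back upright on the mat. Leave the round-footed tamper, the amber bottle and the jar where they are.

Things in the scene. Friction and masses are not known exactly. Their poses are not given: they have to be found in the camera images.
- cover_center (a point): Filter cover, plain grey plastic, 0.18 kg: flange 150 x 58 mm, 7 mm thick; on it a body 144 x 52 mm, top 21 mm above the underside; on its middle an upright fin 44 mm long, 12 mm thick, 21 to 49 mm above the underside. Ends alike, sides alike. The point is half-way up (24.5 mm above the underside) on the centre line; x along the length and fin, z up.
- cover: The same cover; origin at the centre of its underside, same axes. It starts flat on the bench in the rack, its -x end protruding 47 to 53 mm from the mouth: there the body's sides, 52 mm apart, can be gripped above the flange. The fin is then under the roof.
- rack_mouth (a point): Low fixed aluminium rack with a clear plastic roof, 115 mm deep, 84 wide, 61 high (inside 72 wide, 56 high), no floor, closed at the back. The point is at bench level in the middle of its open mouth; the cover comes out along the rack's -x; z up.
- bay (a point): Bay in the top of the white sampling module (a fixed block): recess 153 x 61 mm (x along the length), 21 mm deep, mouth sloped over the top 4 mm. The point is the centre of its floor, 30 mm above the bench; z up. Four sprung wedge catches in its long walls hold a laid-in cover 11 to 12 mm above the floor, perhaps a little tilted; pressed at its middle with 12 to 17 N it snaps down to the floor, its top level with the rim.
- module: The white sampling module, fixed, 216 x 130 mm, 51 mm high; origin at the centre of its underside, x along its length.
- pusher_center (a point): Forked pusher, 0.3 kg, 104 mm high: white foot of two legs 60 mm long (along x), 10 thick, 40 high, 26 apart, which straddle the cover's fin lengthwise and bear on the cover's top; crown 60 x 46 mm at 40 to 52 mm; square aluminium stem 24 x 24 mm from 52 to 104 mm. The point is on its axis, half-way up (52 mm); z up. It starts standing on the mat.
- pusher: The same pusher; origin at the centre of its underside.
- mat: Fixed black rubber mat, 240 x 110 mm, 4 mm thick; origin at the centre of its underside, x along its length. The pusher and the tamper stand on it, 120 mm apart, at either end.
- tamper_center (a point): Round-footed tamper, not needed: white disc foot of diameter 52 mm, 30 mm high, under a round aluminium stem of diameter 22 mm, 104 mm high in all; point half-way up. Stands on the mat at the end away from the pusher.
- amber: Bystander: amber glass bottle, diameter 60, 130 mm high; origin under its centre.
- jar: Bystander: glass jar, diameter 70, 90 mm high; origin under its centre.
Not all that is in view belongs to the job. Leave any red look-alike of the part that bears rack_mouth alone.

How it is judged:
By the outcome, as a careful person would: the job done as asked, in the order asked, and still so for the second after the job is handed in, with the robot touching nothing.
It also fails if it takes over 72 s, if anything falls off the work surface, if the arm or the gripper's body presses on something with over 40 N, if the wrist force passes 120 N, or if a joint passes its speed limit or range.

## Robot

A 6-joint arm with a two-finger parallel gripper is mounted at the origin on the work surface. World frame = base frame: x ahead of the robot, y to its left, z up, the work surface at z = 0. Lengths are in mm, angles in rad, forces in N, time in s.
With the tool pointing down it reaches from about 350 to 875 mm from the base axis. Payload 4.2 kg.
Tool frame: the origin (TCP) lies midway between the tips of the shut fingers; the grasp point (between the pads) lies 19 mm behind it; x points along the fingers, y is the direction in which the jaws open and shut, and the axes are right-handed (so a half turn about x gives the same grasp; the last joint's range is limited). The gripper opens to 85 mm and grips with 20 to 120 N. Pads are 22 mm wide; open, the fingers measure 114 mm over their backs; the gripper's body (76 mm by 85 mm) begins 54 mm behind the grasp point. The pads swing forward as they close: fully open they stand 13 mm farther back than shut.
Start: joints at [1.524, 0.385, 0.008, 0, -1.194, -0.259], TCP at [188.128, 595.993, 231.312] pointing down, gripper open.
Joint ranges: [-3.14, 3.14], [-1.21, 2.06], [-1.07, 1.41], [-3.16, 2.05], [-2.99, -0.16], [-3.1, 3.1]. Speed limits (rad/s): [2.79, 2.79, 3.14, 3.14, 3.14, 3.14].

## Interface

Orientations are given as a unit quaternion [x, y, z, w].
In Python, from bench import readout, imaging, arm gives the robot as it stands.
- The arm moves only by the tool arm_command, never from a script. Its argument "increments" is a list of rows, each a list of 3 entries, a list of its own where there are three numbers: the turn, a rotation vector about the world's x, y, z in degrees, then the shift along the world's x, y, z in mm, then the closure, from 0 (fully open) to 1 (shut). In form: [[[ax, ay, az], [tx, ty, tz], fingers], ...]. A call has exactly 5 rows; each row is the pose to reach, as a shift and turn from the pose measured when the call began; what a row does not reach only later rows make up. A row lasts 1/10 s, in which the tool goes at most 50 mm and 8.59 degrees, less where a joint would pass 70% of its speed; a pose out of reach is approached as far as the arm can. A call with a gripper value outside its range is refused whole. The fingers move at their own pace and stop on an object; the grip force is fixed at half the most. Time passes only in rows, so rows that repeat a pose let the fingers close, or fill a call up. It gives the time, the measured TCP pose, the force and the opening at its end, in the units of the state.
- readout.read_state(): the state, without advancing time (a new reading comes with each control period).
- imaging.get_image(name): name is "scene" or "top" or "wrist"; returns (picture, depth): 480x640x3 uint8, blue, green, red; 480x640 float32, mm along the optical axis (not along the pixel's ray), 0 where there is no reading.
- imaging.camera_info(name): a dict with "vfov" (degrees; the focal length in pixels is half the picture's height over the tangent of half this angle, whatever the lens; pixels are square), "cx", "cy" (the principal point, pixels), "D" ([k1, k2, p1, p2, k3] as OpenCV has them; the pictures are not rectified), "eye" and "rotation" of the camera in the world; the wrist camera has in their place "T_tool_cam" (4x4, takes a point from camera to tool coordinates, whose origin is the TCP and whose axes are the tool frame's). Camera axes: x right, y down, z forward; pixel columns grow to the right and rows downward; lengths in mm; the calibration is good to about 2 mm. A picture is of the moment at which its call begins: read the wrist's pose just before it. camera_info takes no time and is no camera call.
- arm.job_done(): hands the job in, once; it reports no verdict.
The state is a dict: "clock": time; "joints": joint angles; "joint_vel": joint speeds; "joint_efforts": joint torques, N m; "position": TCP position; "ee_rot": TCP orientation; "contact_force": force on the tool from outside, world axes, zero at the start; "wrist_torque": the same for the moment, N m; "gripper_width": finger opening in mm.
Only numpy, scipy, OpenCV 4.12 (cv2) and the standard library are available. Lean on these libraries where they do the work, as an engineer would, in place of code of your own. Each camera call takes 0.05 s, during which the arm holds its last target. There are 200 camera calls.

## Working session

There is one attempt and no reset: what is moved stays moved. The work goes in short steps, Python scripts to look and compute and a tool call to move; the robot and the scene stay as the last step left them, time stands still between calls to the robot, and variables do not carry over. Pictures are saved under pics/ and viewed, about 8 in all and at most 12, crops included, and the job is handed in when it is done.

Besides the shell and the picture viewer there is one more tool, called as name(argument=value, ...) on one line, values as JSON. arm_command: Moves the arm, as the interface text tells. Its arguments: {"type":"object","properties":{"increments":{"type":"array","items":{"type":"array"}}},"required":["increments"]}

```bash
mkdir -p pics; ls; cat > h.py <<'E'
import numpy as np, cv2
from bench import readout, imaging, arm
from scipy.spatial.transform import Rotation as R
def K(i):
    f=240/np.tan(np.radians(i["vfov"])/2); return np.array([[f,0,i["cx"]],[0,f,i["cy"]],[0,0,1.]])
def grab(n):
    s=readout.read_state(); i=imaging.camera_info(n); p,d=imaging.get_image(n)
    if n=="wrist":
        T=np.eye(4);T[:3,:3]=R.from_quat(s["ee_rot"]).as_matrix();T[:3,3]=s["position"]
        T=T@np.array(i["T_tool_cam"]); e,r=T[:3,3],T[:3,:3]
    else:
        e=np.array(i["eye"]); r=np.array(i["rotation"]); r=r if r.shape==(3,3) else R.from_quat(r).as_matrix()
    return dict(p=p,d=d,e=e,r=r,K=K(i),D=np.array(i["D"],float),s=s)
def rays(g,uv):
    q=cv2.undistortPoints(np.array(uv,float).reshape(-1,1,2),g["K"],g["D"]).reshape(-1,2)
    return np.c_[q,np.ones(len(q))]@g["r"].T
def plane(g,uv,z):
    d=rays(g,uv); return g["e"]+d*((z-g["e"][2])/d[:,2])[:,None]
def proj(g,P):
    rv=cv2.Rodrigues(g["r"].T)[0]; return cv2.projectPoints(np.array(P,float).reshape(-1,1,3),rv,-g["r"].T@g["e"],g["K"],g["D"])[0].reshape(-1,2)
def cloud(g):
    v,u=np.mgrid[0:480,0:640]; uv=np.c_[u.ravel(),v.ravel()]
    d=rays(g,uv)*g["d"].reshape(-1,1); return (g["e"]+d).reshape(480,640,3)
E
python3 - <<'E'
from h import *
import pickle
for n in("scene","top"):
    g=grab(n); cv2.imwrite(f"pics/{n}0.png",g["p"]); pickle.dump(g,open(n+"0.pkl","wb")); print(n,g["e"],g["r"][:,2],g["K"][0,0],g["D"])
print(readout.read_state())
E
```

```text
pics
scene [1069.69343503  327.05945604  910.02002572] [-0.52272699 -0.27966709 -0.80532156] 539.3946345930278 [-0.14433185  0.          0.          0.          0.        ]
top [ 335.59311701   34.11888939 1055.5309546 ] [ 0.20148809 -0.01642751 -0.9793532 ] 489.41056292136426 [-0.11031505  0.          0.          0.          0.        ]
{'clock': 0.1, 'joints': array([ 1.52359722e+00,  3.85474726e-01,  6.75909620e-03, -4.28088596e-04,
       -1.19398793e+00, -2.58607701e-01]), 'joint_vel': array([-0.00012472, -0.00220769,  0.00164557,  0.00286737, -0.00183254,
        0.00150728]), 'joint_efforts': array([-1.85872468e-04, -3.93317556e+01,  1.88930082e+01,  4.19792667e+00,
       -2.58356100e-03,  3.65381922e-06]), 'position': array([187.98812795, 595.51380168, 230.33364114]), 'ee_rot': array([-0.6987794 ,  0.10843874,  0.6989169 ,  0.10706797]), 'contact_force': array([-0.03760206,  0.06903311, -0.096577  ]), 'wrist_torque': array([0.00212638, 0.00347546, 0.02280124]), 'gripper_width': 85.89687478758775}
```

View pics/scene0.png

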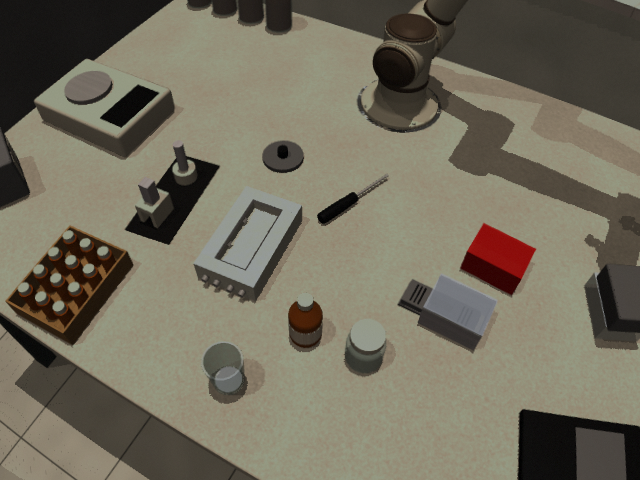

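View pics/top0.png

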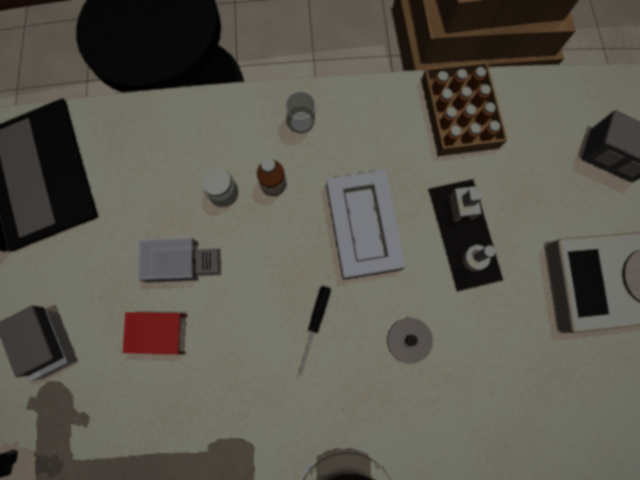

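Scene view: rack at (455,310) with the grey cover end at (415,295); the red look-alike at (498,258) is to be left alone. Module (250,240), square-stemmed pusher (152,203), round tamper (183,165), amber bottle (305,325), jar (366,345). In the top view: rack (167,260), cover end (207,262), module (365,223), pusher (467,203), tamper (478,258).

```bash
python3 - <<'E'
from h import *
import pickle
g=pickle.load(open("top0.pkl","rb")); s=pickle.load(open("scene0.pkl","rb"))
C=cloud(g); Z=C[...,2]; hsv=cv2.cvtColor(g["p"],cv2.COLOR_BGR2HSV)
def rect(name,m,box,z):
    M=np.zeros(m.shape,np.uint8); x0,y0,x1,y1=box; M[y0:y1,x0:x1]=m[y0:y1,x0:x1]
    M=cv2.morphologyEx(M,cv2.MORPH_OPEN,np.ones((3,3)))
    c=max(cv2.findContours(M,0,2)[0],key=cv2.contourArea).reshape(-1,2)
    P=plane(g,c,z)[:,:2].astype(np.float32); r=cv2.minAreaRect(P); print(name,np.round(r[0],1),np.round(r[1],1),round(r[2],2),"n",len(c), "medz",np.median(Z[M>0]).round(1))
rect("module",(Z>44)&(Z<58),(310,150,420,295),51)
rect("mat",(hsv[...,2]<50),(420,170,510,295),4)
rect("coverend",(Z>14)&(Z<28),(193,235,228,290),21)
rect("coverend+fl",(Z>4)&(Z<28),(193,235,228,290),7)
rect("rack",(Z>30),(125,225,200,290),61)
rect("bayfloor",(Z>22)&(Z<40),(335,170,395,270),30)
rect("pusherstem",(Z>90),(440,170,490,230),104)
rect("pushercrown",(Z>46)&(Z<65),(440,170,490,230),52)
rect("tamperstem",(Z>90),(455,230,505,280),104)
for n,b in (("amber",(250,150,292,200)),("jar",(198,160,240,210))):
    x0,y0,x1,y1=b; q=C[y0:y1,x0:x1].reshape(-1,3); q=q[q[:,2]>40]; print(n,q.mean(0),q.min(0),q.max(0))
print(Z[255:265:3,190:225:4].round(0)); print(Z[255:265:3,140:195:8].round(0))
a=cv2.resize(g["p"][220:300,120:240],None,fx=4,fy=4); b=cv2.resize(s["p"][260:355,385:505],None,fx=4,fy=4)
c=cv2.resize(s["p"][140:300,115:315],None,fx=3,fy=3,interpolation=2)
cv2.imwrite("pics/crop1.png",np.vstack([np.hstack([np.clip(a*1.6,0,255).astype(np.uint8)[:200],]),]))
b=cv2.resize(b,(400,316)); a=cv2.resize(a,(400,267)); left=np.vstack([np.clip(a*1.6,0,255).astype(np.uint8),b])
c=cv2.resize(s["p"][140:300,115:315],(400,320)); d=cv2.resize(g["p"][160:300,300:510],(400,263))
cv2.imwrite("pics/crop1.png",np.hstack([left,np.vstack([c,np.clip(d*1.6,0,255).astype(np.uint8)])]))
E
```

```text
module [571.2 -83.9] [215.5 131.3] 5.13 n 113 medz 51.3
mat [ 539.3 -310.2] [236.2 106.3] 8.39 n 195 medz 4.7
coverend [520.1 261.6] [54.5 53.4] 88.41 n 22 medz 21.7
coverend+fl [520.5 262.4] [59.8 58.8] 88.4 n 31 medz 21.3
rack [523.4 337.3] [121.4  89.3] 88.4 n 30 medz 61.6
bayfloor [574.6 -85.5] [151.5  60.9] 5.11 n 84 medz 30.7
pusherstem [ 598.8 -308.2] [29.4 29.4] 89.7 n 16 medz 107.5
pushercrown [ 599.6 -309.1] [62.7 49.4] 1.51 n 37 medz 55.9
tamperstem [ 480.5 -319.3] [21.4 29.2] 20.92 n 28 medz 107.8
amber [673.01006814 104.30215202 100.30901945] [335.59311701  34.11888939  40.09676088] [ 711.71783188  134.95672631 1055.5309546 ]
jar [663.58673054 215.31486268  91.25085031] [335.59311701  34.11888939  40.1478436 ] [ 705.00608312  253.96882474 1055.5309546 ]
[[63. 22. 22. 23. 22. 19. 21. 15.  2.]
 [58. 17. 23. 24. 23. 21. 20. 16. -2.]
 [60. 24. 22. 21. 23. 24. 23. 16.  0.]
 [59. 23. 20. 23. 22. 24. 22. 15.  1.]]
[[61. 61. 64. 63. 61. 61. 60.]
 [61. 60. 60. 63. 61. 62. 64.]
 [63. 58. 59. 64. 62. 62. 62.]
 [62. 62. 61. 62. 59. 64. 59.]]
```

View pics/crop1.png

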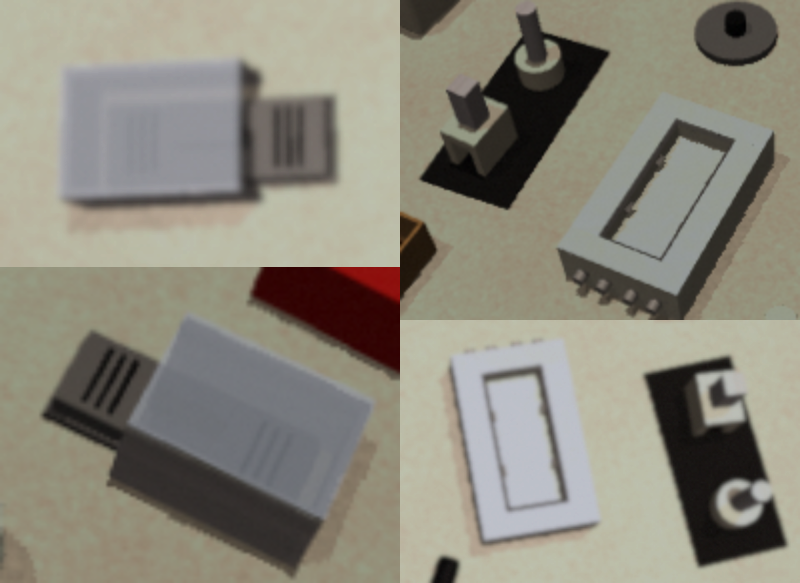

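The crop confirms it: grey cover with its slotted end out of the clear rack, square-stemmed forked pusher at the mat's far end. I'll work out the tool orientation.

```bash
python3 - <<'E'
from h import *
s=readout.read_state(); M=R.from_quat(s["ee_rot"]).as_matrix(); print(M.round(3)); print(np.array(imaging.camera_info("wrist")["T_tool_cam"]).round(2)); print(s["position"],imaging.camera_info("wrist")["vfov"])
y=M[:,1]; print("jaw yaw",np.degrees(np.arctan2(y[1],y[0])))
E
```

```text
[[-0.    -0.301 -0.954]
 [-0.002 -0.954  0.301]
 [-1.     0.002 -0.   ]]
[[ 0.000e+00 -3.000e-01  9.500e-01 -1.423e+02]
 [ 1.000e+00  0.000e+00 -0.000e+00  2.000e-02]
 [-0.000e+00  9.500e-01  3.000e-01 -7.635e+01]
 [ 0.000e+00  0.000e+00  0.000e+00  1.000e+00]]
[187.98812795 595.51380168 230.33364114] 71.68978898594881
jaw yaw -107.53049223360881
```

arm_command(increments=[[[0,0,-8],[34,-35,-8],0],[[0,0,-16],[68,-70,-16],0],[[0,0,-24],[102,-105,-24],0],[[0,0,-32],[136,-140,-32],0],[[0,0,-40],[170,-175,-40],0]])

```text
clock: 0.6
position: [358.8, 418.8, 189.8]
ee_rot: [-0.619, 0.343, 0.619, 0.341]
contact_force: [0.7, 0.6, 1.1]
gripper_width: 85.0
```

arm_command(increments=[[[0,0,-8],[34,-35,-8],0],[[0,0,-16],[68,-70,-16],0],[[0,0,-24],[102,-105,-24],0],[[0,0,-30],[136,-140,-32],0],[[0,0,-34],[162,-169,-40],0]])

```text
clock: 1.1
position: [522.1, 247.6, 149.0]
ee_rot: [-0.49, 0.51, 0.491, 0.508]
contact_force: [0.5, -0.2, 1.4]
gripper_width: 85.5
```

```bash
cat >> h.py <<'E'
def pose(s=None):
    s=s or readout.read_state(); M=R.from_quat(s["ee_rot"]).as_matrix()
    print("t",round(float(s["clock"]),2),"p",np.round(s["position"],1),"jawyaw",round(float(np.degrees(np.arctan2(M[1,1],M[0,1]))),2),"tilt",np.degrees(M[:2,0]).round(2),"F",np.round(s["contact_force"],1),"w",round(float(s["gripper_width"]),1),"j",np.round(s["joints"],2))
E
python3 - <<'E'
from h import *
g=grab("wrist"); pose(g["s"]); cv2.imwrite("pics/w1.png",g["p"])
C=cloud(g); Z=C[...,2]
def rect(name,m,z):
    M=cv2.morphologyEx(m.astype(np.uint8),cv2.MORPH_OPEN,np.ones((5,5)))
    for c in sorted(cv2.findContours(M,0,2)[0],key=cv2.contourArea)[-2:]:
        P=plane(g,c.reshape(-1,2),z)[:,:2].astype(np.float32); r=cv2.minAreaRect(P); print(name,np.round(r[0],1),np.round(r[1],1),round(r[2],2),P.min(0),P.max(0))
near=(C[...,0]>440)&(C[...,0]<600)&(C[...,1]>190)&(C[...,1]<400)
rect("body",near&(Z>15)&(Z<28),21); rect("roof",near&(Z>50)&(Z<75),61); rect("flange",near&(Z>3)&(Z<28),7)
E
```

```text
t 1.1 p [522.1 247.6 149. ] jawyaw 177.9 tilt [-0.17 -0.04] F [ 0.5 -0.2  1.4] w 85.5 j [ 0.72  0.38 -0.22 -0.   -0.97 -0.76]
body [560.9 281.2] [4.7 5.5] 87.91 [558.09607 278.77856] [563.7179  283.68524]
body [519.4 266.2] [63.2 52. ] 88.17 [493.1335  233.79305] [545.9965  298.61917]
roof [524.1 335.3] [116.8  84.5] 88.45 [481.10074 275.8131 ] [567.03925 393.73718]
flange [561.9 284.5] [10.1  7.4] 85.93 [558.14294 279.4763 ] [565.9664  289.54684]
flange [519.4 268. ] [72.7 58. ] 88.27 [489.94104 231.32031] [549.1999  305.18637]
```

View pics/w1.png

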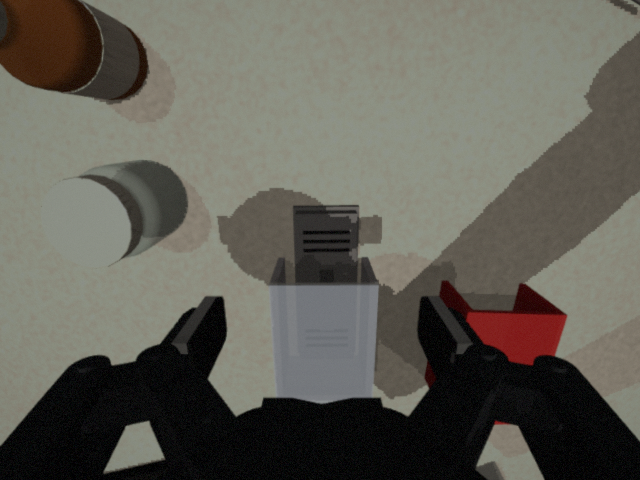

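The wrist view shows the cover end (293–358, 206–280) in front of the rack mouth, the fingers symmetric about it, and the red look-alike off to the right. Descending.

arm_command(increments=[[[0,0,0.3],[-3,4,-25],0],[[0,0,0.3],[-3,4,-55],0],[[0,0,0.3],[-3,4,-85],0],[[0,0,0.3],[-3,4,-110],0],[[0,0,0.3],[-3,4,-125],0]])

```text
clock: 1.65
position: [519.4, 246.9, 19.7]
ee_rot: [-0.49, 0.513, 0.491, 0.506]
contact_force: [-0.1, 0.5, 0.4]
gripper_width: 85.5
```

arm_command(increments=[[[0,0,0],[0,0,-6],0],[[0,0,0],[0,0,-12],0],[[0,0,0],[0,0,-17],0],[[0,0,0],[0,0,-19],0],[[0,0,0],[0,0,-19],0.2]])

```text
clock: 2.15
position: [519.6, 247.1, 1.0]
ee_rot: [-0.49, 0.513, 0.491, 0.506]
contact_force: [-0.5, 0.2, -0.7]
gripper_width: 73.4
```

arm_command(increments=[[[0,0,0],[0,0,0],0.6],[[0,0,0],[0,0,0],1],[[0,0,0],[0,0,0],1],[[0,0,0],[0,0,0],1],[[0,0,0],[0,0,0],1]])

```text
clock: 2.65
position: [521.9, 248.6, 4.4]
ee_rot: [-0.491, 0.51, 0.491, 0.508]
contact_force: [-2.4, -0.2, 10.9]
gripper_width: 49.8
```

arm_command(increments=[[[0,0,0],[0,0,1],1],[[0,0,0],[0,-6,1],1],[[0,0,0],[0,-14,1],1],[[0,0,0],[-1,-24,1],1],[[0,0,0],[-1,-34,1],1]])

```text
clock: 3.15
position: [520.6, 213.6, 5.2]
ee_rot: [-0.491, 0.51, 0.491, 0.508]
contact_force: [0.6, -0.7, -0.3]
gripper_width: 49.5
```

arm_command(increments=[[[0,0,0],[0,-15,0],1],[[0,0,0],[-1,-35,0],1],[[0,0,0],[-2,-55,0],1],[[0,0,0],[-2,-75,0],1],[[0,0,0],[-3,-90,0],1]])

```text
clock: 3.65
position: [517.2, 121.2, 5.2]
ee_rot: [-0.491, 0.511, 0.491, 0.508]
contact_force: [0.3, 0.7, -0.8]
gripper_width: 49.6
```

```bash
python3 - <<'E'
from h import *
g=grab("wrist"); pose(g["s"]); cv2.imwrite("pics/w2.png",g["p"])
E
```

```text
t 3.65 p [517.2 121.2   5.2] jawyaw 177.87 tilt [-0.17 -0.13] F [ 0.3  0.7 -0.8] w 49.6 j [ 0.54  0.51 -0.48  0.   -0.59 -0.57]
```

View pics/w2.png

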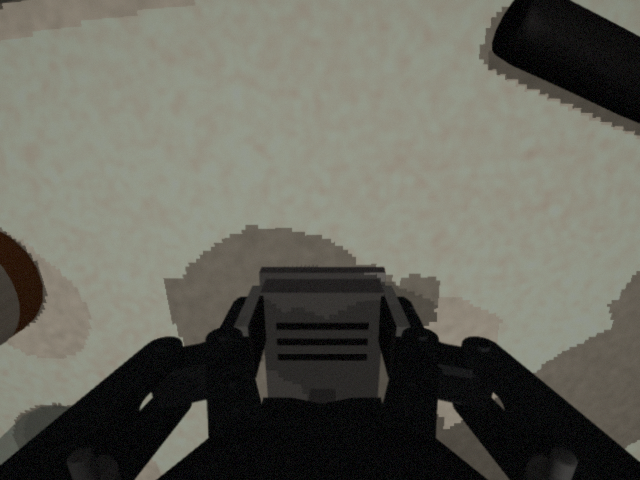

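The cover came with the gripper (end at (322,270) between the pads). Release, rise, look.

arm_command(increments=[[[0,0,0],[0,0,-0.5],0.9],[[0,0,0],[0,0,-0.5],0.4],[[0,0,0],[0,0,0],0],[[0,0,0],[0,0,0],0],[[0,0,0],[0,0,0],0]])

```text
clock: 4.2
position: [516.3, 120.0, 5.0]
ee_rot: [-0.49, 0.511, 0.491, 0.507]
contact_force: [-1.3, 0.1, -0.5]
gripper_width: 85.3
```

arm_command(increments=[[[0,0,0],[0,0,10],0],[[0,0,0],[0,0,40],0],[[0,0,0],[0,0,80],0],[[0,0,0],[0,0,115],0],[[0,0,0],[0,0,130],0]])

```text
clock: 4.7
position: [518.1, 121.0, 139.6]
ee_rot: [-0.491, 0.509, 0.49, 0.51]
contact_force: [1.1, -0.5, -0.0]
gripper_width: 85.5
```

```bash
cat >> h.py <<'E'
def rect(g,name,m,z,k=5,n=1):
    M=cv2.morphologyEx(m.astype(np.uint8),cv2.MORPH_OPEN,np.ones((k,k)))
    for c in sorted(cv2.findContours(M,0,2)[0],key=cv2.contourArea)[-n:]:
        P=plane(g,c.reshape(-1,2),z)[:,:2].astype(np.float32); r=cv2.minAreaRect(P); print(name,np.round(r[0],1),np.round(r[1],1),round(r[2],2),P.min(0).round(1),P.max(0).round(1),"z",np.median(cloud(g)[...,2][M>0]).round(1))
E
python3 - <<'E'
from h import *
g=grab("wrist"); pose(g["s"]); cv2.imwrite("pics/w3.png",g["p"])
C=cloud(g); Z=C[...,2]
near=(C[...,0]>470)&(C[...,0]<570)&(C[...,1]>80)&(C[...,1]<265)
rect(g,"body",near&(Z>15)&(Z<28),21,n=2); rect(g,"fin",near&(Z>42)&(Z<60),49,3); rect(g,"flange",near&(Z>3)&(Z<62),7)
E
```

```text
t 4.7 p [518.1 121.  139.6] jawyaw 177.88 tilt [ 0.12 -0.02] F [ 1.1 -0.5 -0. ] w 85.5 j [ 0.54  0.32 -0.35  0.   -0.9  -0.57]
body [518.8 178.1] [144.3  52.3] 87.96 [490.7 105.1] [547.3 251.1] z 20.9
fin [518.7 176.8] [46.3 11.6] 87.63 [512.2 153.5] [525.5 200.1] z 48.9
flange [519.  182.2] [158.1  58.3] 87.92 [487.6 102.2] [550.3 262.2] z 20.9
```

View pics/w3.png

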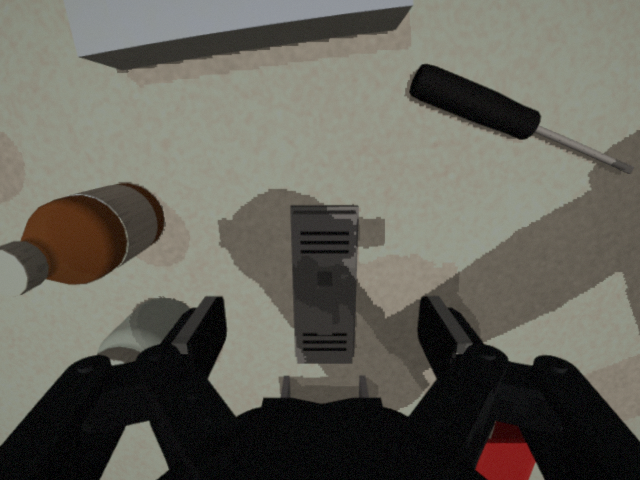

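The cover lies on the bench clear of the rack (fin at (325,278)), centre near (518.7, 178). Now regrasp at the fin.

arm_command(increments=[[[0,0,0.1],[0.5,25,-10],0],[[0,0,0.1],[0.5,50,-30],0],[[0,0,0.1],[0.5,57,-60],0],[[0,0,0.1],[0.5,57,-90],0],[[0,0,0.1],[0.5,57,-105],0]])

```text
clock: 5.25
position: [517.5, 177.9, 33.3]
ee_rot: [-0.492, 0.509, 0.491, 0.508]
contact_force: [-0.9, -0.6, -0.8]
gripper_width: 85.5
```

arm_command(increments=[[[0,0,0],[0,0,-5],0.3],[[0,0,0],[0,0,-8],0.7],[[0,0,0],[0,0,-9],1],[[0,0,0],[0,0,-9],1],[[0,0,0],[0,0,-9],1]])

```text
clock: 5.75
position: [518.1, 178.2, 25.2]
ee_rot: [-0.492, 0.508, 0.491, 0.509]
contact_force: [1.0, -0.6, 1.5]
gripper_width: 12.3
```

arm_command(increments=[[[0,0,0],[0,0,0],1],[[0,0,0],[0,0,0],1],[[0,0,0],[0,0,0],1],[[0,0,0],[0,0,0],1],[[0,0,0],[0,0,0],1]])

```text
clock: 6.25
position: [518.0, 178.1, 25.3]
ee_rot: [-0.492, 0.508, 0.491, 0.509]
contact_force: [-0.6, -0.8, 0.0]
gripper_width: 10.7
```

arm_command(increments=[[[0,0,0],[0,0,12],1],[[0,0,0],[0,0,35],1],[[0,0,-5],[0,-5,65],1],[[0,0,-12],[0,-20,95],1],[[0,0,-20],[0,-40,125],1]])

```text
clock: 6.75
position: [517.9, 138.2, 152.2]
ee_rot: [-0.395, 0.586, 0.394, 0.587]
contact_force: [0.6, 0.2, -1.1]
gripper_width: 10.9
```

arm_command(increments=[[[0,0,-8],[4,-25,10],1],[[0,0,-16],[9,-55,20],1],[[0,0,-24],[14,-85,25],1],[[0,0,-32],[19,-115,25],1],[[0,0,-40],[25,-145,25],1]])

```text
clock: 7.25
position: [542.9, -8.0, 178.2]
ee_rot: [-0.169, 0.686, 0.167, 0.688]
contact_force: [0.8, 0.5, -1.1]
gripper_width: 11.0
```

arm_command(increments=[[[0,0,-8],[5,-25,0],1],[[0,0,-15],[12,-45,0],1],[[0,0,-21],[20,-62,0],1],[[0,0,-23],[28,-75,0],1],[[0,0,-23],[29,-78,0],1]])

```text
clock: 7.75
position: [572.5, -87.1, 178.4]
ee_rot: [-0.028, 0.706, 0.027, 0.707]
contact_force: [0.1, 0.4, -1.4]
gripper_width: 11.0
```

```bash
python3 - <<'E'
from h import *
g=grab("wrist"); pose(g["s"]); cv2.imwrite("pics/w4.png",g["p"]); import pickle; pickle.dump(g,open("w4.pkl","wb"))
C=cloud(g); Z=C[...,2]
near=(C[...,0]>440)&(C[...,0]<710)&(C[...,1]>-200)&(C[...,1]<20)
rect(g,"modtop",near&(Z>44)&(Z<58),51,3,n=3)
rect(g,"floor",near&(Z>24)&(Z<37),30,3,n=2)
z=g["s"]["position"][2]-25
rect(g,"coverbody",near&(abs(Z-z-21)<6),z+21,3,n=2)
E
```

```text
t 7.75 p [572.5 -87.1 178.4] jawyaw 94.45 tilt [ 0.12 -0.14] F [ 0.1  0.4 -1.4] w 11.0 j [ 0.13  0.35 -0.19  0.   -1.03 -1.62]
modtop [570.3 -85.5] [215.9 130.5] 4.93 [ 458.  -158.8] [682.4 -11.3] z 50.7
floor [442.9   5.7] [3.  3.5] 5.47 [441.3   3.8] [444.4   7.6] z 29.6
floor [496.5 -92.2] [ 4.9 62.2] 4.54 [ 491.7 -123.2] [501.3 -61. ] z 29.6
coverbody [628.7 -82.9] [20.4 22.6] 4.54 [617.7 -94.4] [638.9 -71. ] z 173.8
coverbody [543.8 -89.4] [85.2 52. ] 4.44 [ 499.4 -118.5] [588.3 -60.6] z 173.8
```

View pics/w4.png

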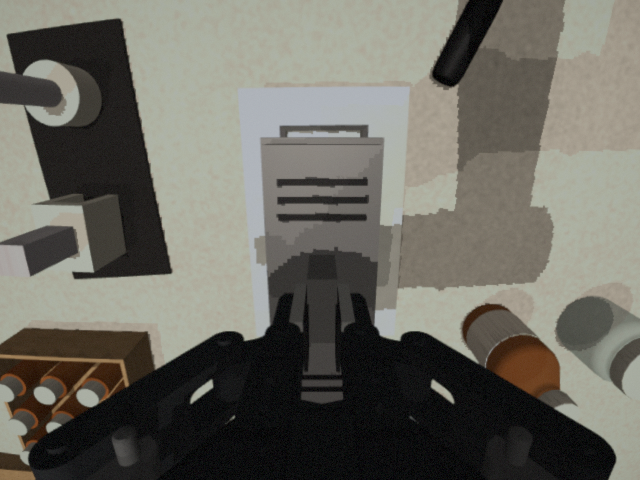

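Wrist view: module at (325,200) with the held cover above its bay, far-left the pusher (80,230) and tamper (60,90). Descend to just above the rim and recheck.

arm_command(increments=[[[0,0,0.3],[-1,1,-15],1],[[0,0,0.5],[-2,2,-40],1],[[0,0,0.5],[-2.3,1.8,-65],1],[[0,0,0.5],[-2.3,1.8,-82],1],[[0,0,0.5],[-2.3,1.8,-90],1]])

```text
clock: 8.3
position: [568.5, -84.2, 86.6]
ee_rot: [-0.032, 0.707, 0.031, 0.706]
contact_force: [0.1, 1.2, -0.7]
gripper_width: 10.8
```

```bash
python3 - <<'E'
from h import *
g=grab("wrist"); pose(g["s"]); import pickle; pickle.dump(g,open("w5.pkl","wb"))
C=cloud(g); Z=C[...,2]; z=g["s"]["position"][2]-25; print("under",z)
near=(C[...,0]>440)&(C[...,0]<710)&(C[...,1]>-200)&(C[...,1]<20)
rect(g,"modtop",near&(Z>44)&(Z<56),51,3,n=2)
rect(g,"floor",near&(Z>24)&(Z<37),30,3,n=1)
rect(g,"coverbody",near&(abs(Z-z-21)<4),z+21,3,n=1)
rect(g,"flange",near&(abs(Z-z-7)<4),z+7,3,n=1)
p=g["p"]; cv2.imwrite("pics/w5.png",cv2.resize(p[0:330,180:480],(727,600 if 0 else 600)) if 0 else cv2.resize(p[0:300,160:480],None,fx=2,fy=2,interpolation=2))
E
```

```text
t 8.3 p [568.5 -84.2  86.6] jawyaw 95.1 tilt [-0.11 -0.13] F [ 0.1  1.2 -0.7] w 10.8 j [ 0.14  0.44 -0.3   0.   -0.83 -1.62]
under 61.58817233171641
modtop [538.9 -88.2] [152.7 130.2] 5.05 [ 457.7 -159.2] [619.1 -17.9] z 50.7
floor [442.3   7. ] [1.  2.4] 6.8 [441.6   5.8] [442.9   8.3] z 24.8
coverbody [539.8 -86.8] [85.1 52. ] 5.14 [ 495.4 -116.4] [584.5 -57.4] z 82.1
flange [495.9 -90.6] [ 2.8 57. ] 5.11 [ 492.1 -119. ] [499.8 -62.1] z 68.1
```

View pics/w5.png

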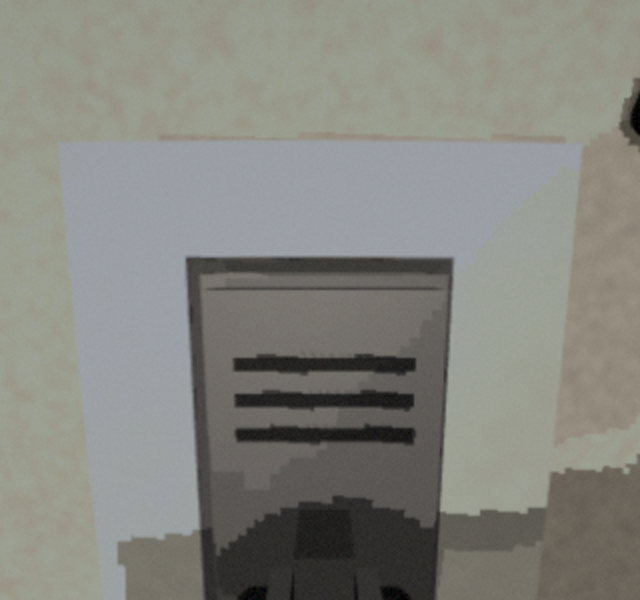

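Cover sits a bit toward +y/-x in the bay outline (left gap 188–200, right gap 447–453). Correct and lower slightly, then recheck.

arm_command(increments=[[[0,0,0],[0.6,-0.6,-2],1],[[0,0,0],[1.3,-1.2,-4],1],[[0,0,0],[1.3,-1.2,-6],1],[[0,0,0],[1.3,-1.2,-6],1],[[0,0,0],[1.3,-1.2,-6],1]])

```text
clock: 8.85
position: [569.9, -85.5, 80.5]
ee_rot: [-0.032, 0.707, 0.031, 0.706]
contact_force: [0.7, 0.1, -1.7]
gripper_width: 10.7
```

```bash
cat > fit.py <<'E'
from h import *
g=grab("wrist"); pose(g["s"])
C=cloud(g); Z=C[...,2]; z=g["s"]["position"][2]-25; print("under",z)
near=(C[...,0]>440)&(C[...,0]<710)&(C[...,1]>-200)&(C[...,1]<20)
def rc(m,zz,half):
    M=cv2.morphologyEx(m.astype(np.uint8),cv2.MORPH_OPEN,np.ones((3,3)))
    c=max(cv2.findContours(M,0,2)[0],key=cv2.contourArea)
    r=cv2.minAreaRect(plane(g,c.reshape(-1,2),zz)[:,:2].astype(np.float32)); (w,h),a=r[1],r[2]
    if a>45: w,h,a=h,w,a-90
    t=np.radians(a); return np.array(r[0])+(half-w/2)*np.array([np.cos(t),np.sin(t)]),a,(w,h)
m=rc(near&(Z>44)&(Z<56)&(C[...,0]<600),51,108); c=rc(near&(abs(Z-z-21)<4),z+21,72); print(m,c,"move",(m[0]-c[0]).round(2),"yaw",m[1]-c[1])
E
python3 fit.py; python3 fit.py
```

```text
t 8.85 p [569.9 -85.5  80.5] jawyaw 95.07 tilt [-0.11 -0.13] F [ 0.7  0.1 -1.7] w 10.7 j [ 0.13  0.45 -0.3   0.   -0.81 -1.62]
under 55.47243915757116
(array([570.37933266, -85.75875721]), 4.7708916664123535, (142.67294311523438, 130.15284729003906)) (array([570.51402597, -85.50799598]), 5.109643459320068, (85.13450622558594, 52.042999267578125)) move [-0.13 -0.25] yaw -0.33875179290771484
t 8.9 p [569.9 -85.5  80.5] jawyaw 95.07 tilt [-0.11 -0.13] F [ 0.4  0.7 -1.9] w 10.8 j [ 0.13  0.45 -0.3   0.   -0.81 -1.62]
under 55.467454878151344
(array([570.40174193, -85.72439891]), 4.810323715209961, (142.67481994628906, 130.1561737060547)) (array([570.49385578, -85.52589978]), 5.1096110343933105, (85.13665008544922, 52.0430908203125)) move [-0.09 -0.2 ] yaw -0.2992873191833496
```

arm_command(increments=[[[0,0,-0.1],[0,-0.2,-2.5],1],[[0,0,-0.1],[0,-0.2,-5],1],[[0,0,-0.1],[0,-0.2,-7.5],1],[[0,0,-0.1],[0,-0.2,-9.5],1],[[0,0,-0.1],[0,-0.2,-10.5],1]])

```text
clock: 9.45
position: [569.7, -85.7, 69.5]
ee_rot: [-0.031, 0.707, 0.03, 0.705]
contact_force: [-0.3, 0.7, -2.9]
gripper_width: 10.6
```

```bash
python3 fit.py
```

```text
t 9.45 p [569.7 -85.7  69.5] jawyaw 94.97 tilt [-0.15 -0.13] F [-0.3  0.7 -2.9] w 10.6 j [ 0.13  0.47 -0.32  0.   -0.79 -1.62]
under 44.501565090767286
(array([570.51556782, -85.49006314]), 4.963376522064209, (140.77822875976562, 130.1573028564453)) (array([570.27546744, -85.71794682]), 5.014556884765625, (85.12950134277344, 52.060543060302734)) move [0.24 0.23] yaw -0.051180362701416016
```

arm_command(increments=[[[0,0,0],[0.2,0.2,-1],1],[[0,0,0],[0.2,0.2,-1.7],1],[[0,0,0],[0.2,0.2,-2.3],1],[[0,0,0],[0.2,0.2,-2.3],1],[[0,0,0],[0.2,0.2,-2.3],1]])

```text
clock: 10.0
position: [569.9, -85.5, 67.2]
ee_rot: [-0.031, 0.707, 0.03, 0.705]
contact_force: [-0.1, -0.2, -1.6]
gripper_width: 10.6
```

arm_command(increments=[[[0,0,0],[0,0,-0.5],1],[[0,0,0],[0,0,-0.8],1],[[0,0,0],[0,0,-1],1],[[0,0,0],[0,0,-1],1],[[0,0,0],[0,0,-1],1]])

```text
clock: 10.5
position: [570.1, -85.5, 66.5]
ee_rot: [-0.031, 0.707, 0.03, 0.706]
contact_force: [-0.2, -0.5, 1.1]
gripper_width: 10.8
```

Contact with the catches felt; release and rise, moving towards the pusher.

arm_command(increments=[[[0,0,0],[0,0,0.3],0.9],[[0,0,0],[0,0,0.3],0.5],[[0,0,0],[0,0,0.3],0],[[0,0,0],[0,0,0.3],0],[[0,0,0],[0,0,5],0]])

```text
clock: 11.0
position: [569.7, -85.5, 71.1]
ee_rot: [-0.031, 0.708, 0.03, 0.705]
contact_force: [-0.2, -0.6, -0.3]
gripper_width: 68.4
```

arm_command(increments=[[[0,0,0],[0,0,30],0],[[0,0,0],[0,0,70],0],[[0,0,0],[0,0,105],0],[[0,0,0],[0,-20,125],0],[[0,0,0],[0,-40,130],0]])

```text
clock: 11.5
position: [571.3, -125.7, 205.3]
ee_rot: [-0.032, 0.705, 0.03, 0.708]
contact_force: [0.2, -0.3, -0.5]
gripper_width: 85.3
```

```bash
python3 - <<'E'
from h import *
import pickle
g=grab("wrist"); pose(g["s"]); cv2.imwrite("pics/w6.png",g["p"]); pickle.dump(g,open("w6.pkl","wb"))
C=cloud(g); Z=C[...,2]
near=(C[...,0]>460)&(C[...,0]<700)&(C[...,1]>-200)&(C[...,1]<20)
rect(g,"cov",near&(Z>56)&(Z<72),62.5,3); rect(g,"fin",near&(Z>80)&(Z<100),90.5,3)
m=near&(Z>56)&(Z<72); P=C[m]; A=np.c_[P[:,:2]-[570,-85],np.ones(len(P))]; print("plane",np.linalg.lstsq(A,P[:,2],rcond=None)[0])
near=(C[...,1]<-240)&(C[...,0]>400)&(C[...,0]<700)&(C[...,1]>-400)
rect(g,"stem",near&(Z>98)&(Z<112),104,3,n=2); rect(g,"crown",near&(Z>48)&(Z<58),52,3,n=2)
hsv=cv2.cvtColor(g["p"],cv2.COLOR_BGR2HSV); rect(g,"mat",near&(Z<8)&(hsv[...,2]<50),4,3)
E
```

```text
t 11.5 p [ 571.3 -125.7  205.3] jawyaw 95.07 tilt [ 0.21 -0.16] F [ 0.2 -0.3 -0.5] w 85.3 j [ 0.06  0.33 -0.14  0.   -1.1  -1.55]
cov [570.7 -85.6] [143.8  52.5] 4.9 [ 496.8 -117.4] [644.5 -53.6] z 62.1
fin [569.9 -86.3] [45.6 13.2] 4.99 [546.7 -94.6] [593.1 -78.1] z 89.9
plane [1.31153082e-03 1.28078662e-03 6.21443648e+01]
stem [ 479.5 -321.9] [28.3 22.3] 80.95 [ 467.9 -336.2] [ 490.4 -307.8] z 107.3
stem [ 598.7 -309.8] [27.3 30.9] 3.02 [ 584.8 -325.6] [ 612.9 -294.4] z 107.3
crown [ 480.9 -313.8] [ 8.4 20.6] 82.73 [ 470.3 -319.2] [ 490.6 -309.4] z 55.3
crown [ 599.  -310.6] [62.1 51.3] 2.69 [ 567.2 -336.7] [ 630.7 -285.3] z 55.3
mat [ 537.8 -310.2] [236.3 108.4] 8.32 [ 414.5 -380.3] [ 661.7 -241.6] z 3.5
```

View pics/w6.png

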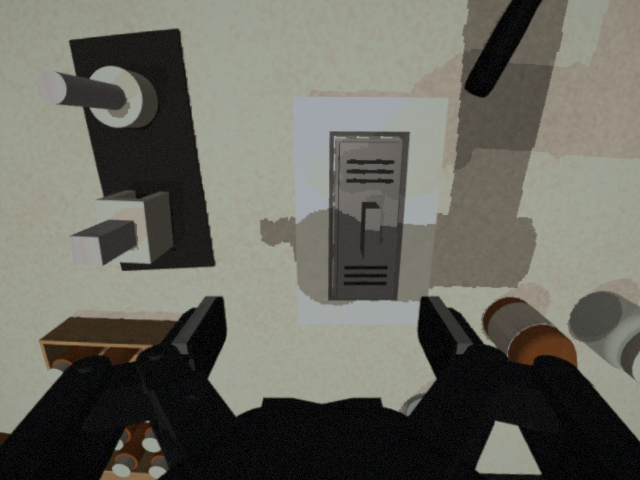

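Cover lies level on the catches (top at 62.1 mm, centre (570.5,−85.6), yaw 4.95°). Move over the pusher (120,235).

arm_command(increments=[[[0,0,0],[6,-35,-4],0],[[0,0,0],[12,-75,-8],0],[[0,0,-1],[18,-115,-12],0],[[0,0,-2],[24,-155,-16],0],[[0,0,-2],[27,-183,-20],0]])

```text
clock: 12.05
position: [597.7, -313.4, 184.0]
ee_rot: [-0.019, 0.706, 0.016, 0.707]
contact_force: [0.4, 0.2, -0.5]
gripper_width: 85.1
```

```bash
python3 - <<'E'
from h import *
import pickle
g=grab("wrist"); pose(g["s"]); cv2.imwrite("pics/w7.png",g["p"]); pickle.dump(g,open("w7.pkl","wb"))
C=cloud(g); Z=C[...,2]
near=(C[...,1]<-240)&(C[...,0]>540)&(C[...,0]<660)&(C[...,1]>-400)
for a in (104,101): rect(g,"stem",near&(Z>a)&(Z<112),108,3)
for a in (53,50): rect(g,"crown",near&(Z>a)&(Z<60),56,3)
M=near&(Z>50)&(Z<62); c=C[M]; print(c.min(0),c.max(0))
E
```

```text
t 12.05 p [ 597.7 -313.4  184. ] jawyaw 92.83 tilt [ 0.09 -0.21] F [ 0.4  0.2 -0.5] w 85.1 j [-0.24  0.5   0.07  0.   -1.14 -1.28]
stem [ 598.4 -310.5] [25.  23.8] 2.18 [ 586.  -322.8] [ 611.2 -298.5] z 107.7
stem [ 598.  -310.6] [25.7 23.9] 2.89 [ 584.7 -322.9] [ 611.2 -298.5] z 107.7
crown [ 598.4 -310.5] [59.7 46. ] 2.87 [ 567.7 -334.6] [ 629.4 -286.7] z 55.8
crown [ 598.4 -310.5] [59.7 46. ] 2.87 [ 567.5 -334.6] [ 629.4 -286.7] z 55.8
[ 567.95439231 -334.70378454   51.94823626] [ 629.79199396 -286.73524033   61.8805027 ]
```

View pics/w7.png

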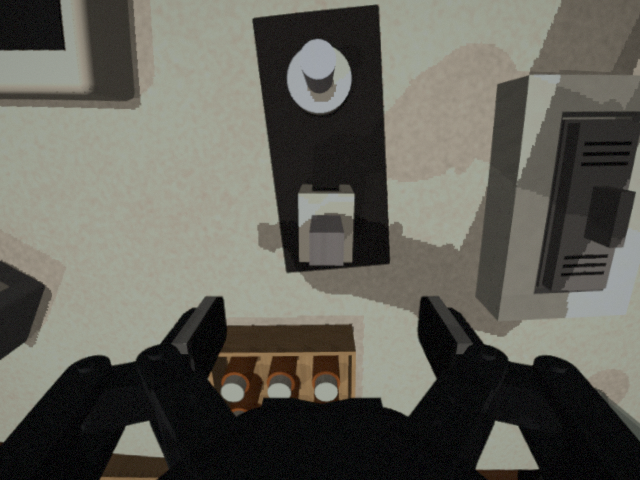

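Pusher (327,235) is square under the jaws, centre (598.4,−310.5), yaw 2.9°; tamper at (320,80) is well clear.

arm_command(increments=[[[0,0,0],[0.7,2.9,-20],0],[[0,0,0],[0.7,2.9,-50],0],[[0,0,0],[0.7,2.9,-80],0],[[0,0,0],[0.7,2.9,-105],0],[[0,0,0],[0.7,2.9,-117],0]])

```text
clock: 12.6
position: [596.4, -312.8, 62.9]
ee_rot: [-0.017, 0.708, 0.015, 0.705]
contact_force: [-0.6, 0.3, -0.5]
gripper_width: 85.4
```

arm_command(increments=[[[0,0,0],[0,0,0],0.4],[[0,0,0],[0,0,0],0.8],[[0,0,0],[0,0,0],1],[[0,0,0],[0,0,0],1],[[0,0,0],[0,0,0],1]])

```text
clock: 13.1
position: [597.1, -312.8, 64.2]
ee_rot: [-0.018, 0.708, 0.015, 0.706]
contact_force: [-0.2, 0.7, 1.8]
gripper_width: 23.6
```

arm_command(increments=[[[0,0,0],[0,0,0],1],[[0,0,0],[0,0,0],1],[[0,0,0],[0,0,0],1],[[0,0,0],[0,0,0],1],[[0,0,0],[0,0,0],1]])

```text
clock: 13.6
position: [597.0, -312.7, 64.3]
ee_rot: [-0.017, 0.708, 0.015, 0.706]
contact_force: [0.1, 1.3, 1.6]
gripper_width: 23.5
```

```bash
python3 -c "
from h import *
pose()"
```

```text
t 13.6 p [ 597.  -312.7   64.3] jawyaw 92.66 tilt [-0.14 -0.17] F [0.1 1.3 1.6] w 23.5 j [-0.24  0.61 -0.06  0.   -0.9  -1.29]
```

arm_command(increments=[[[0,0,0],[0,0,12],1],[[0,0,0],[0,0,40],1],[[0,0,0],[0,0,75],1],[[0,0,0],[0,0,105],1],[[0,0,0],[0,0,120],1]])

```text
clock: 14.1
position: [598.3, -313.4, 188.6]
ee_rot: [-0.018, 0.706, 0.015, 0.708]
contact_force: [0.5, -0.4, -2.4]
gripper_width: 23.0
```

arm_command(increments=[[[0,0,0.5],[-5,40,0],1],[[0,0,1],[-10,85,0],1],[[0,0,1.5],[-16,130,0],1],[[0,0,2],[-22,175,0],1],[[0,0,2.3],[-26,210,0],1]])

```text
clock: 14.6
position: [571.5, -101.4, 189.3]
ee_rot: [-0.033, 0.705, 0.029, 0.708]
contact_force: [0.8, -0.8, -3.2]
gripper_width: 23.3
```

arm_command(increments=[[[0,0,0],[0,12,0],1],[[0,0,0],[0,16,0],1],[[0,0,0],[0,16,-10],1],[[0,0,0],[0,16,-20],1],[[0,0,0],[0,16,-22],1]])

```text
clock: 15.1
position: [570.2, -86.7, 164.7]
ee_rot: [-0.032, 0.707, 0.028, 0.706]
contact_force: [-0.8, -0.6, -2.7]
gripper_width: 23.7
```

```bash
python3 - <<'E'
from h import *
import pickle
g=grab("wrist"); pose(g["s"]); cv2.imwrite("pics/w8.png",g["p"]); pickle.dump(g,open("w8.pkl","wb"))
C=cloud(g); Z=C[...,2]
near=(C[...,0]>440)&(C[...,0]<710)&(C[...,1]>-200)&(C[...,1]<20)
rect(g,"cov",near&(Z>57)&(Z<68),62.3,3,n=2); rect(g,"fin",near&(Z>82)&(Z<98),90.5,3)
h,e=np.histogram(Z[near&(Z>98)&(C[...,1]>-130)&(C[...,1]<-40)],bins=np.arange(98,260,4)); print(dict(zip(e[:-1].astype(int),h)))
zc=g["s"]["position"][2]-64.3+56; print("crown z",zc); rect(g,"crown",near&(abs(Z-zc)<4),zc,3,n=2)
E
```

```text
t 15.1 p [570.2 -86.7 164.7] jawyaw 94.9 tilt [-0.04 -0.3 ] F [-0.8 -0.6 -2.7] w 23.7 j [ 0.13  0.36 -0.21  0.01 -1.   -1.62]
cov [532.2 -88.9] [65.8 52.1] 4.92 [ 497.2 -117.1] [566.4 -61.5] z 62.0
fin [552.1 -87.4] [ 9.7 11.5] 4.98 [546.8 -93.4] [557.4 -81.2] z 89.8
{np.int64(98): np.int64(0), np.int64(102): np.int64(14), np.int64(106): np.int64(58), np.int64(110): np.int64(76), np.int64(114): np.int64(63), np.int64(118): np.int64(66), np.int64(122): np.int64(66), np.int64(126): np.int64(70), np.int64(130): np.int64(80), np.int64(134): np.int64(77), np.int64(138): np.int64(75), np.int64(142): np.int64(147), np.int64(146): np.int64(198), np.int64(150): np.int64(223), np.int64(154): np.int64(4039), np.int64(158): np.int64(166), np.int64(162): np.int64(186), np.int64(166): np.int64(238), np.int64(170): np.int64(382), np.int64(174): np.int64(460), np.int64(178): np.int64(499), np.int64(182): np.int64(531), np.int64(186): np.int64(579), np.int64(190): np.int64(632), np.int64(194): np.int64(567), np.int64(198): np.int64(676), np.int64(202): np.int64(828), np.int64(206): np.int64(4849), np.int64(210): np.int64(1269), np.int64(214): np.int64(1712), np.int64(218): np.int64(4561), np.int64(222): np.int64(1994), np.int64(226): np.int64(1703), np.int64(230): np.int64(2094), np.int64(234): np.int64(3195), np.int64(238): np.int64(3806), np.int64(242): np.int64(3447), np.int64(246): np.int64(3250), np.int64(250): np.int64(4532), np.int64(254): np.int64(4310)}
crown z 156.41918690151823
crown [555.8 -87.7] [30.1 46.1] 4.31 [ 539.3 -111.4] [572.5 -63.6] z 156.2
```

View pics/w8.png

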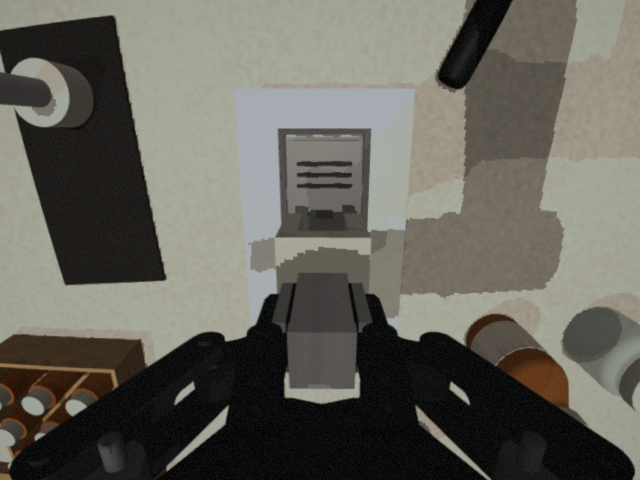

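The pusher (323,260 crown) is lined up lengthwise over the fin (322,213). Small y correction, then lower.

arm_command(increments=[[[0,0,0.2],[0,0.8,-8],1],[[0,0,0.2],[0,0.8,-18],1],[[0,0,0.2],[0,0.8,-28],1],[[0,0,0.2],[0,0.8,-34],1],[[0,0,0.2],[0,0.8,-37],1]])

```text
clock: 15.65
position: [570.0, -85.9, 127.0]
ee_rot: [-0.033, 0.707, 0.03, 0.706]
contact_force: [1.1, -0.4, -1.9]
gripper_width: 23.6
```

```bash
python3 - <<'E'
from h import *
g=grab("wrist"); pose(g["s"])
C=cloud(g); Z=C[...,2]
near=(C[...,0]>440)&(C[...,0]<710)&(C[...,1]>-200)&(C[...,1]<20)
rect(g,"cov",near&(Z>57)&(Z<68),62.3,3)
zc=g["s"]["position"][2]-64.3+56; print("crown z",zc); rect(g,"crown",near&(abs(Z-zc)<4),zc,3)
E
```

```text
t 15.65 p [570.  -85.9 127. ] jawyaw 95.11 tilt [-0.1  -0.32] F [ 1.1 -0.4 -1.9] w 23.6 j [ 0.13  0.4  -0.26  0.01 -0.92 -1.62]
cov [526.7 -89.3] [55.1 52.1] 5.14 [ 496.9 -117.6] [555.3 -62.2] z 62.0
crown z 118.69839974956226
crown [555.6 -87. ] [30.3 46. ] 4.85 [ 539.1 -110.7] [572.4 -62.8] z 118.5
```

Aligned (crown y −85.7 vs cover −85.5). Press in steps.

arm_command(increments=[[[0,0,0],[0,0,-2],1],[[0,0,0],[0,0,-4],1],[[0,0,0],[0,0,-5],1],[[0,0,0],[0,0,-6],1],[[0,0,0],[0,0,-7],1]])

```text
clock: 16.2
position: [570.7, -85.9, 121.7]
ee_rot: [-0.034, 0.706, 0.03, 0.706]
contact_force: [-1.7, 0.8, 7.8]
gripper_width: 23.6
```

arm_command(increments=[[[0,0,0],[0,0,-3],1],[[0,0,0],[0,0,-4],1],[[0,0,0],[0,0,-5],1],[[0,0,0],[0,0,-6],1],[[0,0,0],[0,0,-7],1]])

```text
clock: 16.7
position: [571.2, -85.9, 115.2]
ee_rot: [-0.034, 0.706, 0.03, 0.707]
contact_force: [-0.1, 0.2, -2.7]
gripper_width: 23.4
```

arm_command(increments=[[[0,0,0],[0,0,-2],1],[[0,0,0],[0,0,-4],1],[[0,0,0],[0,0,-6],1],[[0,0,0],[0,0,-8],1],[[0,0,0],[0,0,-10],1]])

```text
clock: 17.2
position: [571.4, -85.8, 111.0]
ee_rot: [-0.035, 0.705, 0.03, 0.707]
contact_force: [-14.1, 7.2, 38.1]
gripper_width: 23.6
```

Bottomed at pusher foot ≈ 51 mm. Lift off and check.

arm_command(increments=[[[0,0,0],[0,0,3],1],[[0,0,0],[0,0,10],1],[[0,0,0],[0,0,30],1],[[0,0,0],[0,0,60],1],[[0,0,0],[0,0,78],1]])

```text
clock: 17.7
position: [572.1, -86.0, 190.1]
ee_rot: [-0.036, 0.705, 0.03, 0.708]
contact_force: [0.6, -0.8, -2.1]
gripper_width: 23.3
```

```bash
python3 - <<'E'
from h import *
g=grab("wrist"); pose(g["s"])
C=cloud(g); Z=C[...,2]; print("module pad z",np.median(Z[(abs(C[...,0]-475)<6)&(abs(C[...,1]+92)<40)]))
near=(C[...,0]>500)&(C[...,0]<545)&(C[...,1]>-112)&(C[...,1]<-65)
P=C[near&(Z<70)&(Z>25)]; print("cover top z near end",np.median(P[:,2]),np.percentile(P[:,2],[10,90]))
near=(C[...,0]>440)&(C[...,0]<710)&(C[...,1]>-200)&(C[...,1]<20)
rect(g,"fin",near&(Z>72)&(Z<98),79,3)
zc=g["s"]["position"][2]-64.3+56; print("crown z",zc); rect(g,"crown",near&(abs(Z-zc)<5),zc,3)
M=near&(abs(Z-zc)<5); P=C[M]; A=np.c_[P[:,:2]-P[:,:2].mean(0),np.ones(len(P))]; print("crown tilt",np.linalg.lstsq(A,P[:,2],rcond=None)[0])
E
```

```text
t 17.7 p [572.1 -86.  190.1] jawyaw 95.29 tilt [ 0.23 -0.46] F [ 0.6 -0.8 -2.1] w 23.3 j [ 0.14  0.34 -0.18  0.01 -1.05 -1.62]
module pad z 50.772262976048296
cover top z near end 50.80409708255161 [49.83594752 51.76233502]
fin [559.5 -86.7] [21.  11.9] 5.39 [548.5 -93.3] [570.5 -79.8] z 78.7
crown z 181.80627408909413
crown [557.7 -87.2] [30.4 46. ] 5.21 [ 540.9 -110.9] [574.6 -62.9] z 181.6
crown tilt [5.32992313e-02 4.13441685e-03 1.81568804e+02]
```

Cover top 50.8 equals the rim (50.8). Return pusher.

arm_command(increments=[[[0,0,-0.5],[5,-40,2],1],[[0.2,0,-1],[10,-85,2],1],[[0.4,0,-1.5],[15,-130,2],1],[[0.4,0,-2],[20,-175,2],1],[[0.4,0,-2.6],[25,-212,2],1]])

```text
clock: 18.25
position: [598.0, -300.3, 192.8]
ee_rot: [-0.017, 0.705, 0.016, 0.709]
contact_force: [0.3, 0.9, -3.0]
gripper_width: 23.1
```

arm_command(increments=[[[0,0,0],[0,-12,-5],1],[[0,0,0],[0,-15,-30],1],[[0,0,0],[0,-15,-65],1],[[0,0,0],[0,-15,-90],1],[[0,0,0],[0,-15,-105],1]])

```text
clock: 18.75
position: [595.8, -314.3, 83.2]
ee_rot: [-0.015, 0.707, 0.017, 0.707]
contact_force: [-0.2, 0.7, -2.7]
gripper_width: 23.4
```

```bash
python3 - <<'E'
from h import *
g=grab("wrist"); pose(g["s"])
C=cloud(g); Z=C[...,2]; zc=g["s"]["position"][2]-64.3+56
near=(abs(C[...,0]-600)<60)&(abs(C[...,1]+312)<50)
rect(g,"crown",near&(abs(Z-zc)<4),zc,3)
x,y=C[...,0],C[...,1]
for a in (568,574,580,586):
    m=near&(abs(x-a-2)<2.5)&(abs(Z-zc)<6); print(a,np.median(Z[m]) if m.any() else None,m.sum())
P=C[(abs(x-570)<80)&(abs(y+85)<45)&(Z>25)]; 
for a in (505,520,620,635): 
    q=P[(abs(P[:,0]-a)<6)&(abs(P[:,1]+85.5-(a-570)*.087)<22)]; print("cover z at x",a,np.median(q[:,2]) if len(q) else None)
E
```

```text
t 18.75 p [ 595.8 -314.3   83.2] jawyaw 92.59 tilt [-0.01  0.1 ] F [-0.2  0.7 -2.7] w 23.4 j [-0.25  0.59 -0.04 -0.   -0.94 -1.28]
crown [ 581.7 -314.7] [29.9 46. ] 2.47 [ 565.8 -337.8] [ 597.1 -291.1] z 74.7
568 74.54542069322187 1069
574 74.6861735999021 922
580 74.72537234657648 889
586 74.97236746166885 585
cover z at x 505 None
cover z at x 520 None
cover z at x 620 None
cover z at x 635 None
```

arm_command(increments=[[[0,0,0],[1,1,-5],1],[[0,0,0],[1,1,-10],1],[[0,0,0],[1,1,-14],1],[[0,0,0],[1,1,-17],1],[[0,0,0],[1,1,-18.5],1]])

```text
clock: 19.3
position: [596.7, -313.0, 64.4]
ee_rot: [-0.015, 0.707, 0.017, 0.707]
contact_force: [-1.4, 2.9, 5.7]
gripper_width: 23.1
```

arm_command(increments=[[[0,0,0],[0,0,-0.5],1],[[0,0,0],[0,0,-1],1],[[0,0,0],[0,0,-1.5],1],[[0,0,0],[0,0,-1.5],1],[[0,0,0],[0,0,-1.5],1]])

```text
clock: 19.8
position: [597.4, -313.1, 64.4]
ee_rot: [-0.016, 0.707, 0.017, 0.707]
contact_force: [-0.7, 2.3, 5.2]
gripper_width: 23.2
```

Standing on the mat (contact ≈ 8 N). Release and rise.

arm_command(increments=[[[0,0,0],[0,0,1],0.9],[[0,0,0],[0,0,1],0.5],[[0,0,0],[0,0,1],0],[[0,0,0],[0,0,1],0],[[0,0,0],[0,0,1],0]])

```text
clock: 20.3
position: [597.4, -313.2, 65.2]
ee_rot: [-0.016, 0.707, 0.017, 0.707]
contact_force: [0.3, -0.3, -0.8]
gripper_width: 79.8
```

arm_command(increments=[[[0,0,0],[0,0,20],0],[[0,0,0],[0,0,50],0],[[0,0,0],[0,0,85],0],[[0,0,0],[0,0,120],0],[[0,0,0],[0,0,145],0]])

```text
clock: 20.8
position: [598.0, -313.6, 213.2]
ee_rot: [-0.016, 0.706, 0.016, 0.708]
contact_force: [0.2, -0.1, -1.2]
gripper_width: 85.9
```

arm_command(increments=[[[0,0,0],[-12,30,4],0],[[0,0,0],[-24,70,8],0],[[0,0,0],[-36,110,12],0],[[0,0,0],[-48,140,16],0],[[0,0,0],[-60,160,20],0]])

```text
clock: 21.3
position: [537.4, -151.8, 233.6]
ee_rot: [-0.017, 0.705, 0.017, 0.708]
contact_force: [0.1, 0.9, -0.2]
gripper_width: 85.2
```

```bash
python3 - <<'E'
from h import *
g=grab("wrist"); pose(g["s"]); cv2.imwrite("pics/w9.png",g["p"])
C=cloud(g); Z=C[...,2]; x,y=C[...,0],C[...,1]
near=(abs(x-600)<60)&(abs(y+312)<60)
rect(g,"stem",near&(Z>102)&(Z<112),108,3); rect(g,"crown",near&(Z>51)&(Z<60),56,3)
for a in (505,520,545,600,620,635):
    q=Z[(abs(x-a)<4)&(abs(y+85.5-(a-570)*.087)<22)&(Z>25)]; print("cover z at x",a,np.median(q).round(2) if len(q) else None)
rect(g,"fin",(abs(x-570)<40)&(abs(y+85)<25)&(Z>72)&(Z<88),79,3)
rect(g,"tamper",(abs(x-480)<40)&(abs(y+320)<40)&(Z>102)&(Z<112),108,3)
E
```

```text
t 21.3 p [ 537.4 -151.8  233.6] jawyaw 92.73 tilt [ 0.24 -0.01] F [ 0.1  0.9 -0.2] w 85.2 j [ 0.01  0.27 -0.16  0.   -1.14 -1.54]
stem [ 597.4 -311.6] [26.6 26.7] 3.35 [ 584.1 -325. ] [ 611.4 -298. ] z 107.5
crown [ 598.5 -312. ] [59.6 47.4] 2.72 [ 567.7 -336.8] [ 628.6 -288. ] z 55.6
cover z at x 505 50.67
cover z at x 520 310.89
cover z at x 545 303.53
cover z at x 600 50.66
cover z at x 620 51.08
cover z at x 635 50.78
fin [571.  -86.1] [46.1 13.2] 4.92 [547.8 -93.9] [593.9 -77.8] z 78.8
tamper [ 478.8 -320.8] [21.7 23.6] 1.89 [ 467.9 -332.5] [ 489.8 -309. ] z 107.4
```

View pics/w9.png

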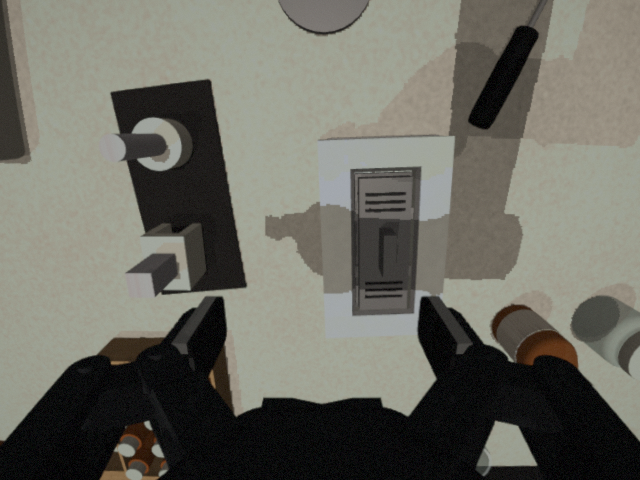

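Final view: the cover is flush in the bay (385,240), the pusher upright on the mat (170,260), and the tamper (160,145), bottle and jar unmoved. The robot touches nothing.

```bash
python3 -c "
from bench import arm
print(arm.job_done())"
```

```text
the job is handed in; nothing more can be done
None
```

The job is done and handed in at about 21 s of the 72 s allowed; the hand-in gives no verdict.

- **Pull and release:** I gripped the cover by its protruding end, pulled it about 127 mm out of the rack and let go of it on the bench.
- **Lay in the bay:** I took the cover again by its fin and laid it in the bay. It rested level on the catches, its top at 62.1 mm, before any pressing.
- **Press:** I pressed it straight down with the forked pusher. It snapped through and bottomed at 38 N vertical on the wrist sensor, with 14 N (x) and 7 N (y) sideways. That is above the 12–17 N needed to snap it in, and was carried by the pusher, not the gripper body.
- **Return:** I stood the pusher back upright on the mat.

**Last checks**
- **Cover:** its top reads 50.7–51.1 mm at both ends, against a rim of about 50.8 mm. Two of the six sample spots were hidden by the fingers and gave no usable reading.
- **Pusher:** it stands level, within about 1–2 mm of where it started.
- **Tamper:** it has not moved, within measuring error (1–2 mm).
- **Bottle and jar:** they look untouched in the last picture, but I did not measure them again.

One check disagreed: right after pressing, a fit to the pusher's crown suggested a tilt of about 3°. Later readings showed it level, so I put that down to side-face pixels.

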